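Thread the spindle into the film roll stand

TASK

Load the film roll stand: turn the wing of the lock anticlockwise (seen from above) as far as it goes, which draws its pin out of the bush below it, then take the spindle out of its V-rest and thread it nose first through the bush in the low cheek, the roll and the bush in the tall cheek, until its collar sits against the low cheek's bush. Do not disturb the tools and the tape roll lying about, and finish still gripping the spindle fully home, holding it still there so that I can turn the lock back into its groove.

Things in the scene. Friction and masses are not known exactly. Their poses are not given: they have to be found in the camera images.
- stand: film roll stand fixed to the bench; origin under its base plate (120 x 190 x 8 mm). Two aluminium cheeks 54 mm wide: low one (top 95 mm high) at y +46 to +64 mm, tall one (top 105) at y -64 to -46. Between them a white film roll, 64 mm diameter, 70 long, bore 27, spins on two rollers. Spindle axis: along y at x = 0, 75 mm up; the spindle goes in from the +y side towards -y.
- entry_bush (a point): centre of the outer (+y) end face of the brass bush in the low cheek, at y = +68 mm in the stand, 75 mm up; axes as the stand. Bore 17 mm diameter; its mouth is a funnel, 25 mm at this face narrowing over 4 mm; flange 33 mm diameter. The spindle's collar seats on this face.
- lock_bush (a point): centre of the roll-side (+y) end face of the like bush (same bore and funnel) in the tall cheek, at y = -42 mm in the stand, 75 mm up, on the same axis; its far end is at y = -64 mm. While the lock is shut its 6 mm pin, at y = -55 mm, stands down across this bore and stops the spindle; from 1.15 rad on the bore is clear.
- lock (a joint): angle of the lock's wing in rad: 0 shut, grows anticlockwise seen from above, stop at 1.35 (open, pin drawn up). It starts between 0 and 0.2, turns stiffly (0.08 N m) and stays where it is left.
- lock_wing (a point): centre of the top of the lock's black wing, 139 mm above the bench, on the lock's vertical axis over the tall cheek (y = -55 mm in the stand). The wing is an upright bar 36 mm long, 8.5 thick, 19 high, lying along this point's x axis (the stand's x axis when the lock reads 0; it turns with the wing). Below it 9 mm of free height round a 12 mm stem, then an 18 mm boss.
- spindle: loose steel spindle, 202 mm long, about 0.14 kg, lying level in the V-rest, axis 36 mm above the bench; its turn about its axis does not matter. Origin: on the axis at the collar's front face; nose along its own -y. Shaft 14 mm diameter to y = -138 mm, then tapering to 6 mm at -150; lock groove at -117 to -129. Collar 30 mm diameter, y 0 to +6; dark ribbed grip 18 mm diameter, y +6 to +52.
- spindle_nose (a point): nose end of the spindle, on its axis, 150 mm ahead of the collar's front face; axes as the spindle.
- spindle_grip (a point): middle of the spindle's ribbed grip, on the axis, 29 mm behind the collar's front face; it overhangs the V-rest, with free space on both sides and below.
- v_rest: V-rest fixed to the bench: dark steel base plate 60 x 150 x 4 mm with two V-shaped saddles, tops 45 mm high, that carry the spindle's shaft 22 and 112 mm ahead of its collar. Origin: on the bench, below the spindle's collar face; its -y axis points along the spindle to the nose.
- tape_roll: bystander: roll of brown tape lying flat, 98 mm diameter, 48 mm high; origin at the centre of its underside. To be left alone.
- hex_key: bystander: black hex key lying on the bench, 93 mm long; origin at its centre on the bench. To be left alone.
- screwdriver: bystander: yellow-handled screwdriver lying on the bench, 196 mm long; origin at its centre on the bench. To be left alone.

How it is judged:
On the way, in this order (a step that is already met when the one before it is completed fails the run):
1. the lock's wing is turned open, so that its pin is clear of the bore (value of joint lock above 1.15 rad), for 0.2 s.
2. the spindle's nose has come through the low cheek's bush into the roll (y of spindle_nose in the frame of stand between -0.041 and 0.035 m and x of spindle_nose in the frame of stand between -0.012 and 0.012 m and z of spindle_nose in the frame of stand between 0.063 and 0.087 m and angle between the y axis of spindle and the y axis of stand, either way round below 0.15 rad), for 0.05 s.
At the end, for the whole second after the job is handed in: Lock open (over 1.15 rad); spindle through both bushes, its collar within 3 mm of the low bush, nose at least 15 mm out of the tall cheek and within 4 mm of the axis, in line within 3 degrees, still, gripped with over 3 N; tape roll, hex key and screwdriver within 2 cm of where they lay (value of joint lock above 1.15 rad and y of spindle_nose in the frame of stand below -0.079 m and x of spindle_nose in the frame of stand between -0.004 and 0.004 m and z of spindle_nose in the frame of stand between 0.071 and 0.079 m and distance between spindle and entry_bush below 0.0035 m and angle between the y axis of spindle and the y axis of stand, either way round below 0.05 rad and contact force between the fingers and spindle above 3 N and linear speed of spindle below 0.02 m/s and distance of each of tape_roll, hex_key, screwdriver from where it was at the start of the episode below 0.02 m); the arm keeps its last pose, push and grip.
It fails at once if a bystander is knocked away (distance of any of tape_roll, hex_key, screwdriver from where it was at the start of the episode above 0.03 m).
It also fails if it takes over 66 s, if anything falls off the work surface, if the arm or the gripper's body presses on something with over 40 N, if the wrist force passes 120 N, or if a joint passes its speed limit or range.

ROBOT

A 6-joint arm with a two-finger parallel gripper is mounted at the origin on a cart in front of the work surface, level with it; the furniture and walls round the work are solid. World frame = base frame: x ahead of the robot, y to its left, z up, the work surface at z = 0. Lengths are in m, angles in rad, forces in N, time in s.
With the tool pointing down it reaches from about 0.35 to 0.775 m from the base axis. Payload 5.5 kg.
Tool frame: the origin (TCP) lies where the fingers leave the gripper's body, on its centre line; the fingertips stand env.tip_reach ahead of it and the grasp point (between the pads) lies 54 mm ahead of it (env.tip_reach is the distance from the TCP to the fingertips, in m); z points along the fingers, y is the line along which they close (so a half turn about z gives the same grasp; the last joint's range is limited). The gripper opens to 85 mm and grips with 20 to 120 N. Pads are 22 mm wide; open, the fingers measure 114 mm over their backs; the gripper's body (76 mm by 85 mm) begins 54 mm behind the grasp point. The pads swing forward as they close: fully open they stand 13 mm farther back than shut.
Start: joints at [1.134, 0.313, 0.046, 1.304, 0, 1.431], TCP at [0.168, 0.55, 0.304] pointing down, gripper open.
Joint ranges: [-2.76, 2.76], [-0.86, 1.69], [-1.03, 1.26], [-2.2, 2.34], [-1.47, 1.5], [-3.14, 3.14]. Speed limits (rad/s): [2.57, 2.57, 3.14, 3.14, 3.14, 3.14].

INTERFACE

Orientations are given as a unit quaternion [w, x, y, z].
In Python, from workcell import status, optics, hand_in, env gives the robot as it stands.
- The arm moves only by the shell command python3 -m handwheel 'ROWS' [FORCE]. ROWS is a JSON object whose one key "deltas" holds a list of rows, each a list of 5 numbers: the opening, from -1 (shut) to 1 (fully open), then the shift along the tool's x, y, z in units of 40 mm (1.0 is 40 mm), then the turn about the tool's z in units of 10 degrees (1.0 is 10 degrees). In form: {"deltas": [[jaw, x, y, z, roll], ...]}. A call has 1 to 20 rows; each row shifts and turns the commanded pose from where the row before left it, along the tool's axes as they then stand; what a row does not reach is not made up. A row lasts 1/8 s, in which the tool goes at most 62.5 mm and 10.7 degrees, less where a joint would pass 70% of its speed; a pose out of reach is approached as far as the arm can. A call is refused whole if a number of a shift passes 1 or a number of a turn 1, either way. A call with a gripper value outside its range is refused whole. The fingers move at their own pace and stop on an object; FORCE is the grip in N (left out, the last holds). Time passes only in rows, so rows that do not move let the fingers close. It gives the time, the measured TCP pose, the force, the opening and the grip force at its end, in the units of the state.
- status.get_state(): the state, without advancing time (a new reading comes with each control period).
- optics.read_camera(name): name is "side" or "top" or "wrist"; returns a dict with "frame" (480x640x3 uint8, red, green, blue), "depth" (480x640 float32, m along the optical axis (not along the pixel's ray), 0 where there is no reading), "vfov" (degrees; the focal length in pixels is half the picture's height over the tangent of half this angle, whatever the lens; pixels are square), "cx", "cy" (the principal point, pixels), "origin" and "attitude" of the camera in the world. Camera axes: x right, y down, z forward; pixel columns grow to the right and rows downward; lengths in m; the calibration is good to about 2 mm. The wrist camera is an equidistant fisheye: a pixel r from the principal point sees the ray r / f radians off the axis. A picture is of the moment at which its call begins.
- hand_in(): hands the job in; it is judged then, once.
The state is a dict: "clock": time; "joint_pos": joint angles; "qvel": joint speeds; "tau": joint torques, N m; "tcp_pos": TCP position; "orientation": TCP orientation; "wrist_force": force on the tool from outside, world axes, zero at the start; "ft_torque": the same for the moment, N m; "finger_gap": finger opening in m; "grip_force": force on a finger pad.
Only numpy, scipy, OpenCV 4.12 (cv2) and the standard library are available. Lean on these libraries where they do the work, as an engineer would, in place of code of your own. Each camera call takes 0.05 s, during which the arm holds its last target. There are 200 camera calls.

## Working session

There is one attempt and no reset: what is moved stays moved. The work goes in short steps, Python scripts to look and compute and a shell command to move; the robot and the scene stay as the last step left them, time stands still between calls to the robot, and variables do not carry over. Pictures are saved under pics/ and viewed, at most 10 in all, crops included, and the job is handed in when it is done.

```bash
ls; mkdir -p pics
cat > h.py <<'E'
import numpy as np, cv2, pickle
from scipy.spatial.transform import Rotation as R
from workcell import status, optics, env
def rot(q): return R.from_quat([q[1],q[2],q[3],q[0]]).as_matrix()
def shot(n,tag):
    d=optics.read_camera(n); pickle.dump(d,open(f'pics/{tag}.pkl','wb')); cv2.imwrite(f'pics/{tag}.png',d['frame'][:,:,::-1]); return d
def load(tag): return pickle.load(open(f'pics/{tag}.pkl','rb'))
def ray(d,u,v):
    f=240/np.tan(np.radians(d['vfov'])/2); return rot(d['attitude'])@np.array([(u-d['cx'])/f,(v-d['cy'])/f,1.])
def cloud(d):
    f=240/np.tan(np.radians(d['vfov'])/2); v,u=np.mgrid[:480,:640]; z=d['depth']
    c=np.stack([(u-d['cx'])/f*z,(v-d['cy'])/f*z,z],-1); return c@rot(d['attitude']).T+np.array(d['origin'])
def atz(d,u,v,z):
    r=ray(d,u,v); o=np.array(d['origin']); return o+r*(z-o[2])/r[2]
E
python3 - <<'E'
from h import *
for n in('top','side'):
    d=shot(n,n); print(n,d['vfov'],d['cx'],d['cy'],d['origin'],d['attitude'],(d['depth']>0).mean())
print(status.get_state(),env.tip_reach)
E
```

```text
pics
top 57.338288969104816 316.5697456277805 240.59780641382864 [ 0.48351496 -0.11513581  0.97428197] [-0.03797701  0.70946202 -0.70273435  0.03722658] 0.99595703125
side 51.35589713811334 317.86826329349765 242.39255222174944 [ 0.49603526 -1.18365205  0.67866271] [-0.51353733  0.85785891 -0.00931683  0.01645278] 0.9647135416666667
{'clock': 0.1, 'joint_pos': array([ 1.13440411e+00,  3.13927086e-01,  4.51142257e-02,  1.30358415e+00,
       -2.07891660e-05,  1.43118715e+00]), 'qvel': array([-1.69087700e-03, -2.45232999e-03,  1.63272831e-03,  9.02460877e-05,
       -8.86374401e-04,  8.40399759e-04]), 'tau': array([ 2.94290170e-03, -4.81727314e+01,  2.99242920e+01,  1.28238936e-02,
       -3.89845195e-05, -3.32639239e-06]), 'tcp_pos': array([0.16803702, 0.54956083, 0.30310577]), 'orientation': array([-2.17358996e-04,  1.47847465e-01,  9.89009852e-01, -7.70330111e-04]), 'wrist_force': array([-0.41123394,  0.38885054, -0.24076889]), 'ft_torque': array([-0.00801771, -0.00756133,  0.07484832]), 'grip_force': 0.0, 'finger_gap': 0.0856113721383653} 0.0726
```

View pics/top.png

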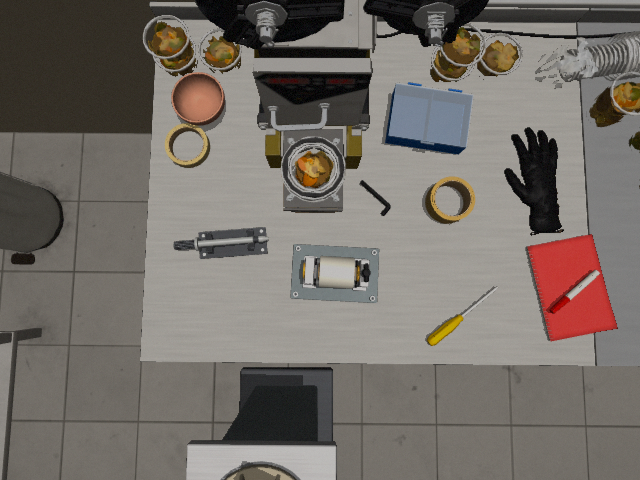

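View pics/side.png

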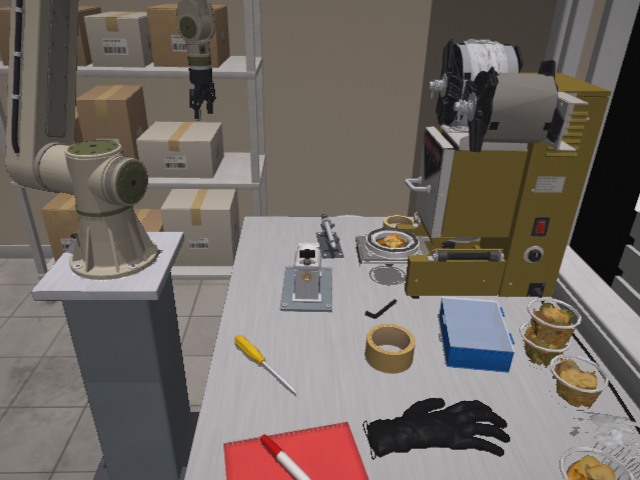

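The top view shows the stand centred near (335,273), with its low cheek on the left and the lock at (366,272). The spindle lies along (180–267, 240) with its grip at the left, and the screwdriver, hex key and tape are to the right. The side view agrees, with the lock nearest to that camera.

```bash
cat > m.py <<'E'
from h import *
d=load('top'); P=cloud(d)
def sel(u0,v0,u1,v1,z0,z1):
    p=P[v0:v1,u0:u1].reshape(-1,3); return p[(p[:,2]>z0)&(p[:,2]<z1)]
def rect(p): 
    (c,s,a)=cv2.minAreaRect(p[:,:2].astype(np.float32)); return np.round(c,4),np.round(s,4),round(a,2),len(p)
b=P[300:340,160:280].reshape(-1,3); print('bench',np.median(b[:,2]))
print('base',rect(sel(280,235,390,310,.004,.03)))
print('>4mm all',rect(sel(280,235,390,310,.004,.2)))
for z0,z1 in((.088,.1),(.1,.115),(.13,.15)):
    p=sel(285,235,385,310,z0,z1); print(z0,rect(p),p.mean(0))
p=sel(165,220,280,265,.002,.03); print('rest',rect(p))
p=sel(165,220,280,265,.032,.06); print('spindle',rect(p),p.mean(0),np.percentile(p[:,2],[50,90]))
q=p[:,:2]-p[:,:2].mean(0); w,V=np.linalg.eigh(q.T@q); a=V[:,1]*np.sign(V[1,1]); print('axis',a,np.degrees(np.arctan2(a[0],a[1])))
t=p[:,:2]@a; print('ends',p[:,:2].mean(0)+a*(t.min()-t.mean()),p[:,:2].mean(0)+a*(t.max()-t.mean()))
for k,(c,bx) in dict(stand=(None,(280,235,390,310)),spin=(None,(165,215,280,270))).items():
    u0,v0,u1,v1=bx; im=cv2.resize(d['frame'][v0:v1,u0:u1],None,fx=6.5,fy=6.5,interpolation=cv2.INTER_CUBIC); cv2.imwrite(f'pics/c_{k}.png',im[:,:,::-1]); print(im.shape)
E
python3 m.py
```

```text
bench -0.0004240611003535344
base (array([ 0.5148, -0.1561]), array([0.2316, 0.1533]), 88.24, 2823)
>4mm all (array([ 0.5148, -0.1561]), array([0.2316, 0.1533]), 88.24, 4660)
0.088 (array([ 0.516 , -0.1436]), array([0.1141, 0.06  ]), 88.25, 629) [ 0.51605894 -0.13328871  0.09441938]
0.1 (array([ 0.5127, -0.1689]), array([0.0514, 0.0995]), 0.37, 819) [ 0.51509084 -0.16270068  0.10445094]
0.13 (array([ 0.5136, -0.2092]), array([0.0134, 0.0345]), 83.57, 102) [ 0.51339671 -0.20841376  0.13833561]
rest (array([0.5824, 0.0971]), array([0.0986, 0.2552]), 0.54, 1319)
spindle (array([0.5797, 0.0908]), array([0.0408, 0.2006]), 5.42, 840) [0.57895571 0.09638275 0.04157506] [0.04176807 0.04548006]
axis [-0.09292753  0.99567288] -5.332048160145692
ends [ 0.58880211 -0.00911657] [0.57016458 0.19057536]
(488, 715, 3)
(358, 748, 3)
```

Run:
```python
import cv2,numpy as np
a=cv2.imread('pics/c_stand.png');b=cv2.imread('pics/c_spin.png')
w=max(a.shape[1],b.shape[1]); f=lambda i:cv2.copyMakeBorder(i,0,0,0,w-i.shape[1],cv2.BORDER_CONSTANT)
i=np.vstack([f(a),f(b)]); print(i.shape); s=600/i.shape[0]; cv2.imwrite('pics/c.png',cv2.resize(i,None,fx=s,fy=s,interpolation=cv2.INTER_AREA)); print(s)
```

```text
(846, 748, 3)
0.7092198581560284
```

View pics/c.png

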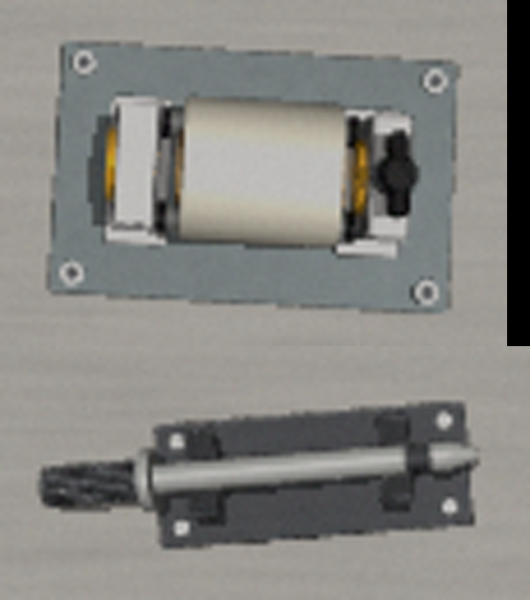

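The crop shows the base plate corners at (63,43), (459,63), (450,312) and (48,292), and the wing running from (400,132) to (397,215). The spindle's grip end is at (40,485) and its nose at (480,457), with the collar at about (140,478).

```bash
cat > m2.py <<'E'
from h import *
d=load('top'); k=6.5*.7092
S=lambda x,y:(280+x/k,235+y/k); T=lambda x,y:(165+x/k,215+(y-346.1)/k)
c=np.array([atz(d,*S(*p),.008)[:2] for p in((63,43),(459,63),(450,312),(48,292))])
print('edges',[round(np.linalg.norm(c[i]-c[(i+1)%4]),4) for i in range(4)])
y=(c[0]-c[1])+(c[3]-c[2]); y/=np.linalg.norm(y); ang=np.arctan2(-y[0],y[1]); o=c.mean(0)
print('stand',o,'yaw',np.degrees(ang))
st=lambda X,Y:o+Y*y+X*np.array([y[1],-y[0]])
print('entry',st(0,.068),'lockwing',st(0,-.055))
for p in((83,62),(435,80),(427,292),(71,272)): pass
w=[atz(d,*S(*p),.139) for p in((401,132),(397,215))]; print('wing',w, np.mean(w,0)); e=w[0]-w[1]; print('wing yaw',np.degrees(np.arctan2(e[1],e[0])),np.linalg.norm(e))
g=[atz(d,*T(*p),.036) for p in((40,485),(480,457))]; e=g[0]-g[1]; print('spindle',g,np.linalg.norm(e),'yaw',np.degrees(np.arctan2(-e[0],e[1])))
P=cloud(d)
def fit(u0,v0,u1,v1,z0,z1):
    p=P[v0:v1,u0:u1].reshape(-1,3); return p[(p[:,2]>z0)&(p[:,2]<z1)]
r=fit(300,245,380,300,.08,.12); u=(r[:,:2]-o)@y; x=(r[:,:2]-o)@np.array([y[1],-y[0]])
m=abs(u)<.03; print('roll x centre',x[m].min(),x[m].max(),x[m].mean())
for a,b in((.046,.064),(-.064,-.046)):
    m=(u>a+.002)&(u<b-.002)&(r[:,2]>.09); print('cheek x',x[m].min(),x[m].max(),'z',np.median(r[m,2]))
E
python3 m2.py
```

```text
edges [np.float64(0.1901), np.float64(0.1184), np.float64(0.1905), np.float64(0.1187)]
stand [ 0.51481162 -0.15544388] yaw -2.317487234055368
entry [ 0.51756132 -0.0874995 ] lockwing [ 0.5125876  -0.21039889]
wing [array([ 0.52954829, -0.21018623,  0.139     ]), array([ 0.49541172, -0.20845216,  0.139     ])] [ 0.51248001 -0.2093192   0.139     ]
wing yaw -2.9080056477836287 0.034180578355768584
spindle [array([0.57101712, 0.19314423, 0.036     ]), array([ 0.58608712, -0.01159132,  0.036     ])] 0.20528943018654291 yaw 4.2097861386275754
roll x centre -0.030003649465503015 0.03199122327152524 0.0001321891361819053
cheek x -0.02507689347715016 0.027474960719990994 z 0.09446095606263777
cheek x -0.02562834877931207 0.02632914126968037 z 0.10444015033369658
```

```bash
cat >> h.py <<'E'
def go(x,y,z,yaw,s=None):
    """units: first roll, then shifts in the turned frame"""
    s=s or status.get_state(); M=rot(s['orientation']); y0=np.degrees(np.arctan2(M[1,0],M[0,0])); p=s['tcp_pos']
    dr=-((yaw-y0+180)%360-180)/10; a=np.radians(yaw); d=np.array([x,y,z])-p
    print('tcp',np.round(p,4),'yaw',round(y0,2),'tilt',np.round(M[:,2],4),'roll %.3f'%dr,'x %.3f y %.3f z %.3f'%((d[0]*np.cos(a)+d[1]*np.sin(a))/.04,(d[0]*np.sin(a)-d[1]*np.cos(a))/.04,-d[2]/.04),'F',np.round(s['wrist_force'],1),'gap',round(s['finger_gap'],4),'grip',round(s['grip_force'],1),'t',round(s['clock'],2))
E
python3 -c "
from h import *
go(.5126,-.2102,.26,177.7)"
```

```text
tcp [0.168  0.5496 0.3031] yaw 163.0 tilt [-7.0e-04 -1.5e-03 -1.0e+00] roll -1.470 x -9.369 y -18.633 z 1.078 F [-0.4  0.4 -0.2] gap 0.0856 grip 0.0 t 0.1
```

```bash
python3 -m handwheel '{"deltas": [[0,0,0,0,-0.735],[0,0,0,0,-0.735],[0,-0.9,-0.5,0,0],[0,-0.9,-1,0,0],[0,-0.9,-1,0,0],[0,-0.9,-1,0,0],[0,-0.9,-1,0,0],[0,-0.9,-1,0,0],[0,-0.9,-1,0,0],[0,-0.9,-1,0,0],[0,-0.9,-1,0,0],[0,-0.9,-1,0,0],[0,-0.37,-1,0,0],[0,0,-1,0,0],[0,0,-1,0,0],[0,0,-1,0,0],[0,0,-1,0,0],[0,0,-1,0.3,0],[0,0,-1,0.3,0],[0,0,-1,0.48,0]]}' 40
python3 -m handwheel '{"deltas": [[0,0,-1,0,0],[0,0,-0.13,0,0],[0,0,0,0,0],[0,0,0,0,0]]}'
python3 -c "
from h import *
go(.5126,-.2102,.26,177.7); shot('wrist','w1')"
```

```text
clock: 2.6
tcp_pos: [0.5145, -0.166, 0.2604]
orientation: [0.0, 0.02, 1.0, -0.0]
wrist_force: [1.2, 0.5, -0.0]
finger_gap: 0.0426
grip_force: 0.0
clock: 3.1
tcp_pos: [0.5127, -0.2087, 0.2607]
orientation: [-0.0, 0.02, 1.0, 0.0]
wrist_force: [-0.4, -1.4, 0.6]
finger_gap: 0.0431
grip_force: 0.0
tcp [ 0.5127 -0.2087  0.2607] yaw 177.76 tilt [-2.e-04  5.e-04 -1.e+00] roll 0.006 x 0.001 y -0.038 z 0.018 F [-0.4 -1.4  0.6] gap 0.0431 grip 0.0 t 3.1
```

View pics/w1.png

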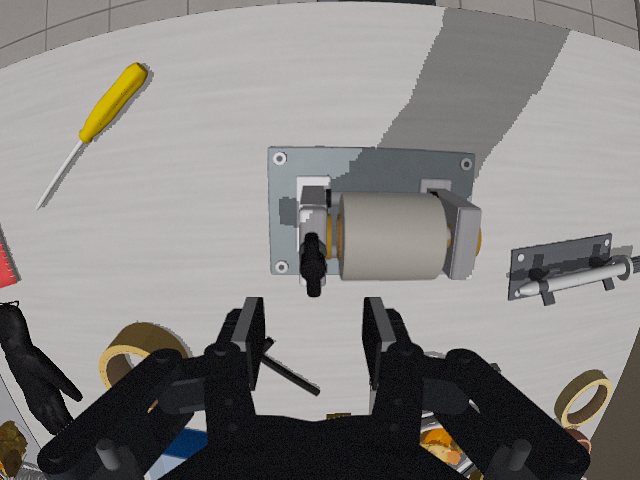

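The wrist picture shows the wing upright at about (313,265), midway between the finger pads (inner faces at x 263 and 363), so it is well centred. I'll refine its pose with the fisheye depth.

```bash
cat >> h.py <<'E'
def fcloud(d):
    f=240/np.tan(np.radians(d['vfov'])/2); v,u=np.mgrid[:480,:640]; a=(u-d['cx'])/f; b=(v-d['cy'])/f
    th=np.hypot(a,b); k=np.where(th>1e-6,np.tan(np.minimum(th,1.45))/np.maximum(th,1e-6),1); z=d['depth']
    return np.stack([a*k*z,b*k*z,z],-1)@rot(d['attitude']).T+np.array(d['origin'])
E
python3 - <<'E'
from h import *
d=load('w1'); P=fcloud(d); print(d['origin'],d['vfov'])
p=P[225:305,290:335].reshape(-1,3); w=p[(p[:,2]>.132)&(p[:,2]<.146)]
c,s,a=cv2.minAreaRect(w[:,:2].astype(np.float32)); print('wing',c,s,a,len(w),np.median(w[:,2]))
q=w[:,:2]-w[:,:2].mean(0); V=np.linalg.eigh(q.T@q)[1][:,1]; print(np.degrees(np.arctan2(V[1],V[0]))%180)
b=P[140:280,262:480].reshape(-1,3); b=b[(b[:,2]>.005)&(b[:,2]<.012)]; print('base',cv2.minAreaRect(b[:,:2].astype(np.float32)),len(b))
for z0,z1,n in((.093,.097,'low'),(.103,.1065,'tall')):
    t=P[180:300,296:485].reshape(-1,3); t=t[(t[:,2]>z0)&(t[:,2]<z1)]
    t=t[(t[:,1]<-.19)] if n=='tall' else t[t[:,1]>-.12]
    print(n,cv2.minAreaRect(t[:,:2].astype(np.float32)),len(t))
E
```

```text
[ 0.43215399 -0.2059255   0.33087643] 65.70646984690485
wing (0.5123326182365417, -0.20947371423244476) (0.014532138593494892, 0.03460817039012909) 79.94998168945312 1060 0.139332747334793
0.9445146883067537
base ((0.5153816938400269, -0.15467754006385803), (0.19024217128753662, 0.11995560675859451), 87.41206359863281) 10495
low ((0.5177006721496582, -0.1039097011089325), (0.054131217300891876, 0.029799211770296097), 2.337266683578491) 1584
tall ((0.5124817490577698, -0.20941421389579773), (0.01750987023115158, 0.05254596471786499), 87.0340805053711) 839
```

```bash
python3 -m handwheel '{"deltas": [[0,0,-0.03,0.6,-0.3],[0,0,0,0.6,0],[0,0,0,0.5,0],[0,0,0,0.12,0],[0,0,0,0,0],[-1,0,0,0,0],[-1,0,0,0,0],[-1,0,0,0,0],[-1,0,0,0,0],[-1,0,0,0,0]]}' 40
python3 -c "
from h import *
go(.5127,-.21,.188,181)"
```

```text
clock: 4.4
tcp_pos: [0.5131, -0.2095, 0.189]
orientation: [0.001, -0.007, 1.0, 0.001]
wrist_force: [0.6, 6.4, 4.6]
finger_gap: 0.009
grip_force: 39.1
tcp [ 0.5131 -0.2095  0.189 ] yaw -179.24 tilt [ 0.0021  0.003  -1.    ] roll -0.024 x 0.011 y -0.011 z 0.024 F [0.6 6.4 4.6] gap 0.009 grip 39.1 t 4.4
```

```bash
python3 -m handwheel '{"deltas": [[-1,0,0,0,-0.8],[-1,0,0,0,-0.8],[-1,0,0,0,-0.8],[-1,0,0,0,-0.8],[-1,0,0,0,-0.8],[-1,0,0,0,-0.8],[-1,0,0,0,-0.8],[-1,0,0,0,-0.8],[-1,0,0,0,-0.5],[-1,0,0,0,-0.4],[-1,0,0,0,-0.2],[-1,0,0,0,0],[-1,0,0,0,0]]}' 60
python3 -c "
from h import *
s=status.get_state(); print(s['ft_torque'],s['joint_pos']);go(.5127,-.21,.188,256)"
```

```text
clock: 6.02
tcp_pos: [0.5129, -0.2093, 0.189]
orientation: [0.002, -0.614, 0.789, 0.001]
wrist_force: [0.5, 7.2, 5.6]
finger_gap: 0.008
grip_force: 58.8
[1.48582558 0.01853345 0.04033324] [-0.53390747  0.33341929 -0.21494638  1.0226903   0.00385206 -1.85632094]
tcp [ 0.5129 -0.2093  0.189 ] yaw -104.23 tilt [ 0.0017  0.0034 -1.    ] roll -0.023 x 0.019 y 0.001 z 0.026 F [0.5 7.2 5.6] gap 0.008 grip 58.8 t 6.03
```

```bash
python3 -m handwheel '{"deltas": [[0,0,0,0,0],[0,0,0,0,0],[0,0,0,0,0],[0,0,0,-0.4,0],[0,0,0,-0.8,0],[0,0,0,-0.8,0],[0,0,0,-0.5,0],[0,0,0,0,1],[0,0,0,0,1],[0,0,0,0,1],[0,0,0,0,1],[0,0,0,0,1],[0,0,0,0,1],[0,0,0,0,1],[0,0,0,0,1],[0,0,0,0,1],[0,0,0,0,1],[0,0,0,0,1],[0,0,0,0,1]]}' 40
python3 -c "
from h import *
shot('top','t2')
go(.573,.17,.25,94.2)"
```

```text
clock: 8.4
tcp_pos: [0.5128, -0.2112, 0.2891]
orientation: [0.001, 0.38, 0.925, -0.0]
wrist_force: [0.6, -0.0, -1.1]
finger_gap: 0.0429
grip_force: 0.0
tcp [ 0.5128 -0.2112  0.2891] yaw 135.07 tilt [ 1.1e-03 -7.0e-04 -1.0e+00] roll 4.087 x 9.394 y 2.199 z 0.978 F [ 0.4 -0.5 -0.6] gap 0.0428 grip 0.0 t 8.45
```

```bash
python3 -m handwheel '{"deltas": [[0,0,0,0,1],[0,0,0,0,1],[0,0,0,0,1],[0,0,0,0,1],[0,0,0,0,0.09],[0,0.9,0.2,0,0],[0,0.9,0.2,0,0],[0,0.9,0.2,0,0],[0,0.9,0.2,0,0],[0,0.9,0.2,0,0],[0,0.9,0.2,0,0],[0,0.9,0.2,0,0],[0,0.9,0.2,0,0],[0,0.9,0.2,0.2,0],[0,0.9,0.2,0.3,0],[0,0.39,0.2,0.48,0],[0,0,0,0,0],[0,0,0,0,0],[0,0,0,0,0]]}'
cat > m3.py <<'E'
from h import *
d=shot('wrist','w2'); P=fcloud(d)
go(.573,.17,.25,94.2)
s=P.reshape(-1,3); s=s[(s[:,2]>.012)&(s[:,2]<.06)&(s[:,0]>.54)&(s[:,0]<.62)&(s[:,1]>-.03)&(s[:,1]<.21)]
# centre line of the top of the bar: slices along y
for it in range(2):
  pts=[]
  for y in np.arange(-.01,.2,.006):
    q=s[(abs(s[:,1]-y)<.003)&(s[:,2]>(.039 if y<.14 else .036))]
    if len(q)>3: pts.append((y,(q[:,0].min()+q[:,0].max())/2,np.ptp(q[:,0]),q[:,2].max()))
  break
np.set_printoptions(precision=4,suppress=True); print(np.array(pts))
E
python3 m3.py
python3 - <<'E'
from h import *
d=load('t2'); P=cloud(d); p=P[240:305,340:385].reshape(-1,3); w=p[(p[:,2]>.132)&(p[:,2]<.146)]; print(len(w))
if len(w): print(cv2.minAreaRect(w[:,:2].astype(np.float32)))
E
```

```text
clock: 10.82
tcp_pos: [0.5693, 0.1696, 0.2494]
orientation: [0.0, 0.677, 0.736, 0.0]
wrist_force: [-0.5, -0.4, -0.4]
finger_gap: 0.0424
grip_force: 0.0
tcp [0.5693 0.1697 0.2495] yaw 94.73 tilt [ 1.2e-03  1.0e-04 -1.0e+00] roll 0.053 x 0.001 y 0.093 z -0.013 F [-0.4  1.5  0. ] gap 0.0428 grip 0.0 t 10.88
[[-0.01    0.5887  0.0029  0.0405]
 [-0.004   0.5876  0.0079  0.0418]
 [ 0.002   0.5877  0.0109  0.0442]
 [ 0.008   0.5864  0.0128  0.0444]
 [ 0.014   0.5865  0.0116  0.0445]
 [ 0.02    0.5827  0.036   0.0456]
 [ 0.026   0.5851  0.0416  0.0455]
 [ 0.032   0.5852  0.0423  0.0457]
 [ 0.038   0.5917  0.0282  0.0453]
 [ 0.044   0.5836  0.0133  0.0453]
 [ 0.05    0.5831  0.0132  0.0441]
 [ 0.056   0.5829  0.0136  0.0451]
 [ 0.062   0.582   0.013   0.0445]
 [ 0.068   0.5819  0.0137  0.0446]
 [ 0.074   0.5814  0.0136  0.0446]
 [ 0.08    0.5809  0.0137  0.0448]
 [ 0.086   0.5802  0.0132  0.0448]
 [ 0.092   0.5799  0.0135  0.045 ]
 [ 0.098   0.5789  0.0124  0.0444]
 [ 0.104   0.5788  0.013   0.0445]
 [ 0.11    0.5747  0.0359  0.0453]
 [ 0.116   0.5774  0.0418  0.0462]
 [ 0.122   0.5769  0.0414  0.0453]
 [ 0.128   0.5832  0.0272  0.0453]
 [ 0.134   0.5759  0.0134  0.0447]
 [ 0.14    0.5752  0.0276  0.0521]
 [ 0.146   0.575   0.0294  0.0528]
 [ 0.152   0.5743  0.0181  0.0469]
 [ 0.158   0.5737  0.0179  0.0473]
 [ 0.164   0.5732  0.0178  0.0474]
 [ 0.17    0.5727  0.0176  0.0476]
 [ 0.176   0.5722  0.0177  0.0467]
 [ 0.182   0.5712  0.0182  0.0469]
 [ 0.188   0.5708  0.018   0.0469]
 [ 0.194   0.572   0.0131  0.045 ]]
0
```

View pics/w2.png

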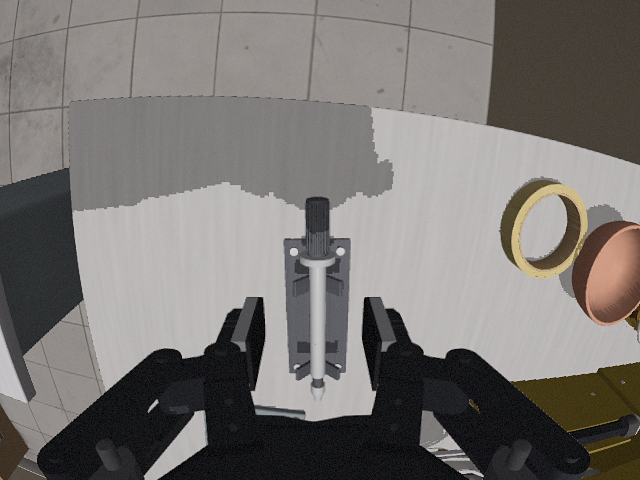

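The picture shows the spindle at image x ≈ 317, midway between the pads, with the grip at (317,215). The depth slices put the grip middle at (0.5728, 0.1685), yaw 5.05°, with its top at z 0.047, which fits an axis at about 36–38 mm.

```bash
python3 -c "
from h import *
go(.5728,.1685,.091,95.05)"
python3 -m handwheel '{"deltas": [[0,-0.02,0.085,0.5,-0.03],[0,0,0,1,0],[0,0,0,1,0],[0,0,0,1,0],[0,0,0,0.3,0],[0,0,0,0,0]]}' 
python3 -c "
from h import *
go(.5728,.1685,.091,95.05)"
```

```text
tcp [0.5693 0.1697 0.2495] yaw 94.73 tilt [ 1.2e-03  1.0e-04 -1.0e+00] roll -0.032 x -0.037 y 0.085 z 3.962 F [-0.4  1.5  0. ] gap 0.0428 grip 0.0 t 10.88
clock: 11.62
tcp_pos: [0.5724, 0.1698, 0.0968]
orientation: [-0.0, 0.675, 0.738, -0.0]
wrist_force: [0.2, 0.2, 0.4]
finger_gap: 0.0427
grip_force: 0.0
tcp [0.5724 0.1698 0.0968] yaw 95.07 tilt [-6.e-04 -0.e+00 -1.e+00] roll 0.002 x -0.032 y 0.007 z 0.146 F [0.2 0.2 0.4] gap 0.0427 grip 0.0 t 11.62
```

```bash
python3 -m handwheel '{"deltas": [[0,-0.03,0.007,0.15,0],[0,0,0,0,0],[-1,0,0,0,0],[-1,0,0,0,0],[-1,0,0,0,0],[-1,0,0,0,0],[-1,0,0,0,0]]}' 110
python3 -c "
from h import *
go(.5728,.1685,.091,95.05)"
python3 -m handwheel '{"deltas": [[-1,0,0,-0.3,0],[-1,0,0,-0.6,0],[-1,0,0,-0.8,0],[-1,0,0,-0.8,0],[-1,0,0,-0.5,0],[-1,0,0,0,0],[-1,0,0,0,0]]}' 
python3 -c "
from h import *
shot('wrist','w3');shot('side','s3'); shot('top','t3')
go(.5728,.1685,.091,95.05)"
```

```text
clock: 12.5
tcp_pos: [0.5729, 0.1691, 0.091]
orientation: [0.0, 0.675, 0.738, 0.0]
wrist_force: [-1.9, 0.2, 4.1]
finger_gap: 0.0147
grip_force: 107.4
tcp [0.5729 0.1691 0.091 ] yaw 95.1 tilt [ 4.e-04  2.e-04 -1.e+00] roll 0.005 x -0.014 y -0.003 z -0.000 F [-1.9  0.2  4.1] gap 0.0147 grip 107.4 t 12.5
clock: 13.38
tcp_pos: [0.5723, 0.1689, 0.2097]
orientation: [-0.0, 0.675, 0.738, -0.001]
wrist_force: [-1.0, -0.4, -2.6]
finger_gap: 0.0147
grip_force: 107.5
tcp [0.5721 0.1689 0.2093] yaw 95.09 tilt [-2.5e-03 -3.0e-04 -1.0e+00] roll 0.004 x -0.011 y 0.017 z 2.957 F [ 0.3  0.2 -1.5] gap 0.0148 grip 107.5 t 13.53
```

View pics/w3.png

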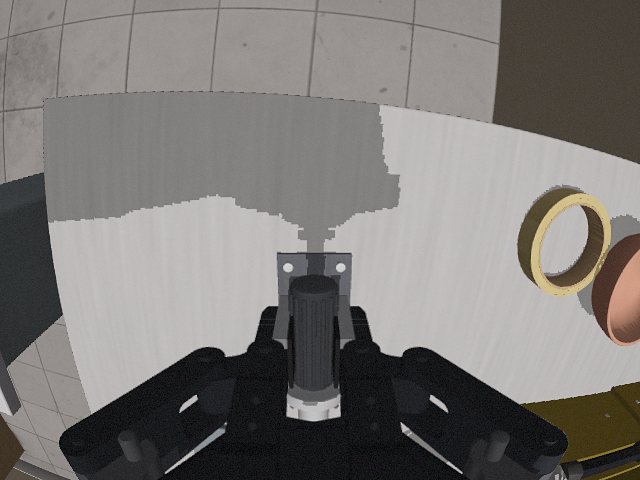

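The spindle is lifted: its grip is between the pads at (315,330) and the V-rest is empty. Next I'll measure its tilt from the top and side depth.

```bash
cat > m4.py <<'E'
from h import *
import sys
np.set_printoptions(precision=4,suppress=True)
def meas(tag,zc,x0,y0,yaw,show=True):
    """shaft points of held spindle; x0,y0 grip mid, zc axis height, yaw of spindle deg"""
    d=load(tag); P=(fcloud(d) if tag[0]=='w' else cloud(d)).reshape(-1,3); a=np.radians(yaw); n=np.array([np.sin(a),-np.cos(a)]); l=np.array([np.cos(a),np.sin(a)])
    t=(P[:,:2]-[x0,y0])@n; u=(P[:,:2]-[x0,y0])@l
    m=(t>.04)&(t<.165)&(abs(u)<.016)&(abs(P[:,2]-zc)<.02); t,u,z=t[m],u[m],P[m,2]
    o=np.array(d['origin'])
    # circle fit per model: centreline u=a+bt, z=c+et, radius 7mm
    from scipy.optimize import least_squares
    k=t<.16
    f=lambda p:np.hypot(u[k]-p[0]-p[1]*t[k],z[k]-p[2]-p[3]*t[k])-.007
    r=least_squares(f,[0,0,zc,0],loss='soft_l1',f_scale=.0008); p=r.x
    print(tag,'n',k.sum(),'rms',np.sqrt((np.abs(f(p))**2).mean()).round(5),'lateral at grip',p[0].round(4),'yaw',(yaw+np.degrees(p[1])).round(2),'z at grip',p[2].round(4),'pitch deg (nose up +)',np.degrees(p[3]).round(2),'t max',t.max().round(4))
    return p
if __name__=='__main__':
    meas(sys.argv[1],*map(float,sys.argv[2:]))
E
for t in t3 s3; do python3 m4.py $t .1555 .5725 .1689 5.05; done
```

```text
t3 n 465 rms 0.00121 lateral at grip -0.0005 yaw 5.16 z at grip 0.1538 pitch deg (nose up +) -0.75 t max 0.1644
s3 n 96 rms 0.00084 lateral at grip -0.0018 yaw 5.65 z at grip 0.1529 pitch deg (nose up +) -1.17 t max 0.1642
```

```bash
python3 -m handwheel '{"deltas": [[-1,0,0,0,0.39],[-1,0,0,0,0.38],[-1,0,0,0,0],[-1,0,0,0,0]]}'
python3 -c "
from h import *
go(.5264,.1088,.1335,87.4)"
```

```text
clock: 14.02
tcp_pos: [0.5726, 0.169, 0.2102]
orientation: [-0.0, 0.723, 0.691, -0.0]
wrist_force: [0.2, -0.2, -1.7]
finger_gap: 0.0147
grip_force: 107.5
tcp [0.5726 0.169  0.2102] yaw 87.46 tilt [-9.e-04 -0.e+00 -1.e+00] roll 0.006 x -1.555 y -1.086 z 1.917 F [ 0.2 -0.2 -1.7] gap 0.0147 grip 107.5 t 14.03
```

```bash
python3 -m handwheel '{"deltas": [[-1,0,-0.3,0,0],[-1,-0.3,-0.5,0.2,0],[-1,-0.5,-0.29,0.6,0],[-1,-0.5,0,0.6,0],[-1,-0.25,0,0.4,0],[-1,0,0,0.12,0],[-1,0,0,0,0],[-1,0,0,0,0]]}'
python3 - <<'E'
from h import *
from m4 import meas
for n,t in(('top','t4'),('side','s4'),('wrist','w4')): shot(n,t)
go(.5264,.1088,.1335,87.4)
for t in('t4','s4'): meas(t,.078,.5264,.1088,-2.5)
d=load('t4'); P=cloud(d).reshape(-1,3)
b=P[(P[:,2]>.005)&(P[:,2]<.012)&(abs(P[:,0]-.515)<.09)&(P[:,1]<-.04)&(P[:,1]>-.27)]
E
python3 - <<'E'
from h import *
d=load('t4'); i=d['frame'][225:315,225:385]; cv2.imwrite('pics/t4c.png',cv2.resize(i,None,fx=5,fy=5,interpolation=cv2.INTER_CUBIC)[:,:,::-1])
E
```

```text
clock: 15.02
tcp_pos: [0.5269, 0.1096, 0.1347]
orientation: [0.0, 0.723, 0.691, 0.001]
wrist_force: [-0.3, -0.5, -1.6]
finger_gap: 0.0148
grip_force: 107.6
tcp [0.5268 0.1094 0.1345] yaw 87.43 tilt [ 0.0012  0.0002 -1.    ] roll 0.003 x -0.017 y -0.010 z 0.026 F [ 0.5 -0.1 -1.3] gap 0.015 grip 107.6 t 15.18
t4 n 394 rms 0.0013 lateral at grip 0.001 yaw -2.69 z at grip 0.0798 pitch deg (nose up +) -1.01 t max 0.1646
s4 n 108 rms 0.00102 lateral at grip 0.0002 yaw -2.71 z at grip 0.0776 pitch deg (nose up +) -0.73 t max 0.1635
```

View pics/t4c.png

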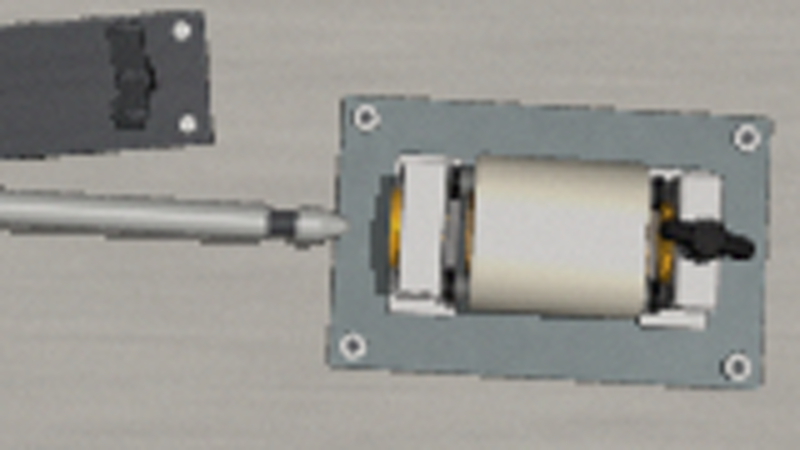

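The lock wing now lies along (665,225)–(752,250), so it is open. The spindle's nose at (345,226) points at the bush flange centre, about (397,231), to within 1 mm.

```bash
python3 -m handwheel '{"deltas": [[-1,-0.2,-0.015,0.02,0],[-1,-0.2,0,0,0],[-1,-0.2,0,0,0],[-1,-0.2,0,0,0],[-1,-0.2,0,0,0],[-1,-0.2,0,0,0],[-1,-0.2,0,0,0],[-1,0,0,0,0]]}'
python3 -c "
from h import *
go(.5151+.097*.0427,-.1550+.097*.9991,.132,87.4)"
```

```text
clock: 16.18
tcp_pos: [0.5234, 0.0523, 0.1331]
orientation: [0.0, 0.723, 0.691, -0.0]
wrist_force: [0.6, -0.4, -2.5]
finger_gap: 0.0152
grip_force: 107.5
tcp [0.5234 0.0523 0.1331] yaw 87.34 tilt [ 3.e-04 -5.e-04 -1.e+00] roll -0.006 x -2.762 y 0.021 z 0.028 F [ 0.6 -0.4 -2.5] gap 0.0152 grip 107.5 t 16.18
```

```bash
python3 -m handwheel '{"deltas": [[-1,-0.2,0,0,0],[-1,-0.2,0.01,0.01,0],[-1,-0.2,0,0,0],[-1,-0.2,0,0,0],[-1,-0.2,0,0.01,0],[-1,-0.2,0,0,0],[-1,-0.2,0,0,0],[-1,0,0,0,0]]}'
python3 -m handwheel '{"deltas": [[-1,-0.2,0,0,0],[-1,-0.2,0,0,0],[-1,-0.2,0,0,0],[-1,0,0,0,0]]}'
python3 -c "
from h import *
go(.5151+.097*.0427,-.1550+.097*.9991,.132,87.4)"
```

```text
clock: 17.18
tcp_pos: [0.5212, -0.0035, 0.1323]
orientation: [0.0, 0.723, 0.69, -0.0]
wrist_force: [0.6, -1.6, -1.0]
finger_gap: 0.0148
grip_force: 107.5
clock: 17.68
tcp_pos: [0.5201, -0.0276, 0.1323]
orientation: [0.0, 0.723, 0.69, -0.0]
wrist_force: [0.7, -0.5, -1.2]
finger_gap: 0.0147
grip_force: 107.5
tcp [ 0.5201 -0.0276  0.1323] yaw 87.33 tilt [ 2.e-04 -3.e-04 -1.e+00] roll -0.007 x -0.763 y 0.012 z 0.008 F [ 0.7 -0.5 -1.2] gap 0.0147 grip 107.5 t 17.68
```

```bash
python3 -m handwheel '{"deltas": [[-1,-0.2,0,0,0],[-1,-0.2,0.01,0,0],[-1,-0.15,0,0,0],[-1,-0.1,0,0,0],[-1,0,0,0,0],[-1,0,0,0,0]]}'
python3 -m handwheel '{"deltas": [[-1,-0.04,0,0,0],[-1,-0.03,0,0,0],[-1,0,0,0,0]]}'
python3 -c "
from h import *
go(.5151+.097*.0427,-.1550+.097*.9991,.132,87.4)"
```

```text
clock: 18.42
tcp_pos: [0.5192, -0.0528, 0.1323]
orientation: [-0.0, 0.723, 0.691, -0.0]
wrist_force: [-0.0, -0.5, -2.7]
finger_gap: 0.0149
grip_force: 107.5
clock: 18.8
tcp_pos: [0.5191, -0.0556, 0.1323]
orientation: [-0.0, 0.723, 0.691, 0.0]
wrist_force: [0.2, 0.9, -2.7]
finger_gap: 0.0148
grip_force: 107.5
tcp [ 0.5191 -0.0556  0.1323] yaw 87.4 tilt [ 0.e+00  1.e-04 -1.e+00] roll -0.000 x -0.062 y 0.005 z 0.007 F [ 0.2  0.9 -2.7] gap 0.0148 grip 107.5 t 18.8
```

Nearly home, so I'll step forward until the collar pushes back.

```bash
python3 -m handwheel '{"deltas": [[-1,-0.03,0,0,0],[-1,-0.03,0,0,0],[-1,0,0,0,0]]}'
python3 -m handwheel '{"deltas": [[-1,-0.03,0,0,0],[-1,-0.03,0,0,0],[-1,0,0,0,0]]}'
```

```text
clock: 19.18
tcp_pos: [0.519, -0.0573, 0.1322]
orientation: [-0.001, 0.723, 0.691, 0.001]
wrist_force: [1.6, 5.3, -2.1]
finger_gap: 0.015
grip_force: 107.5
clock: 19.55
tcp_pos: [0.5189, -0.0577, 0.1321]
orientation: [-0.002, 0.722, 0.692, 0.003]
wrist_force: [2.5, 13.7, -1.7]
finger_gap: 0.0149
grip_force: 107.6
```

The reaction is 13.7 N, rising where the collar should seat. I'll check by camera.

Run:
```python
from h import *
t=shot('top','t5'); s=shot('side','s5')
a=cv2.resize(t['frame'][235:310,280:390],None,fx=5,fy=5,interpolation=cv2.INTER_CUBIC)
b=cv2.resize(s['frame'][225:315,270:345],None,fx=4.16,fy=4.16,interpolation=cv2.INTER_CUBIC)[:375]
b=cv2.copyMakeBorder(b,0,max(0,375-b.shape[0]),0,0,cv2.BORDER_CONSTANT); w=np.hstack([a,b])[:,:800]; cv2.imwrite('pics/e.png',w[:,:,::-1]); print(w.shape)
o=np.array([.5151,-.155]); y=np.array([.0427,.9991]); x=np.array([y[1],-y[0]])
for n,d in(('top',t),('side',s)):
    P=cloud(d).reshape(-1,3); Y=(P[:,:2]-o)@y; X=(P[:,:2]-o)@x
    m=(abs(X)<.012)&(abs(P[:,2]-.075)<.012)&(Y<-.066)&(Y>-.1); print(n,m.sum(), (Y[m].min(),X[m].mean(),P[m,2].mean(),np.ptp(X[m])) if m.any() else '')
    m=(abs(X)<.02)&(P[:,2]>.086)&(P[:,2]<.094)&(Y>.062)&(Y<.09); print(' collar/flange top',np.sort(Y[m]).round(4)[::max(1,m.sum()//12)])
    m=(abs(X)<.03)&(P[:,2]>.132)&(P[:,2]<.146)&(abs(Y+.055)<.03); r=cv2.minAreaRect(P[m,:2].astype(np.float32)); print(' wing',r)
go(.519,-.058,.132,87.4)
```

```text
(375, 800, 3)
top 9 (np.float64(-0.08053753601412265), np.float64(-0.0012325288490266696), np.float64(0.0789997948731516), np.float64(0.012354059524868573))
 collar/flange top []
 wing ((0.5128331780433655, -0.2085382342338562), (0.0350346677005291, 0.013717248104512691), 83.51747131347656)
side 40 (np.float64(-0.0841932914250776), np.float64(0.00023486641944740327), np.float64(0.07725052097590532), np.float64(0.02278094658487949))
 collar/flange top [0.0629 0.0629 0.0631 0.0638 0.0721 0.0738 0.0832 0.0835 0.0839 0.0842
 0.0852 0.0856 0.086  0.0862 0.0875 0.0882 0.0885 0.0888 0.0889 0.089
 0.0898]
 wing ((0.5127329230308533, -0.21126526594161987), (0.03536583110690117, 0.01254698820412159), 83.17227935791016)
tcp [ 0.5189 -0.0577  0.1321] yaw 87.53 tilt [ 6.0e-04  6.4e-03 -1.0e+00] roll 0.013 x -0.008 y 0.002 z 0.003 F [ 2.5 12.7 -0.9] gap 0.0151 grip 107.6 t 19.65
```

View pics/e.png

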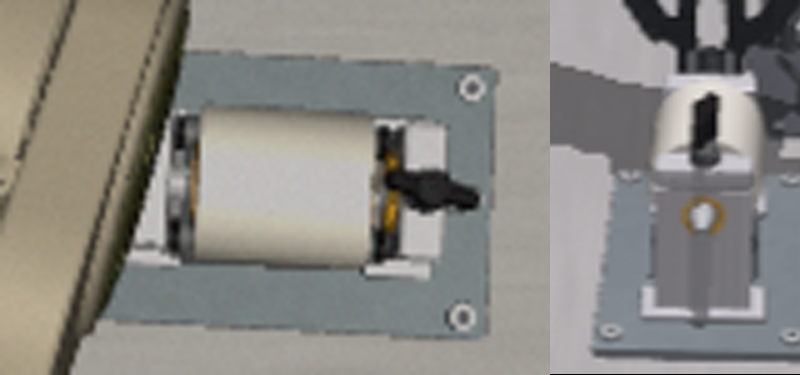

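The wing points about 75° in the world, so the lock is fully open. The nose stands out centred in the tall cheek's bush at (703,215), about -0.084 m by the side camera against -0.082 m expected. The tool position matches the seated collar to 0.4 mm, so I'm handing in.

```bash
python3 -c "
from workcell import hand_in
print(hand_in())"
```

```text
the job is handed in; nothing more can be done
None
```

I turned the lock fully open, threaded the spindle through both bushes until its collar pressed on the low cheek's bush (about 13 N), and handed in at about 20 s still gripping it at about 107 N; no result came back, and I kept clear of the bystanders but did not re-measure them.

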